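# Clear the keyboard and shut the laptop

### The job

Pack up the laptop: take the computer mouse out from under the half-open lid and set it flat on the closed notebook beside the laptop, in the middle of the cover and straight along its long side (either way round). Then lower the laptop lid gently until it is fully shut. Do not push the lid further open, as an instrument stands right behind it, and leave the pliers and the small parts bin where they are.

Things in the scene. Friction and masses are not known exactly. Their poses are not given: they have to be found in the camera images.
- mouse: black computer mouse, loose, 0.09 kg, 112 long (its x) x 58 wide (its y) x 37 mm high, domed; widest, about 56 mm, near its underside; origin at the centre of its underside, z up. It starts lying on the laptop's keyboard below the lid, its x within about 9 degrees of the laptop's x. Grip it across its width
- keyboard (a point): centre of the upper face of the laptop's base, which is 222 mm deep (x) x 330 mm wide (y) and 17 mm thick, standing fixed on the bench; x points from the front edge to the hinge at the back (away from the robot), y to the left, z up
- hinge (a point): middle of the lid's hinge axis, which runs along the laptop's y; axes as those of keyboard. The hinge is stiff: the lid stays where it is left
- lid_edge (a point): middle of the lid's free edge, on its outer (back) face: 218 mm from the hinge axis. The lid is a plain plate 214 mm deep x 330 mm wide x 6 mm thick, its outer face 4 mm off the plane through the hinge axis. Turns with the lid: with the lid shut its axes are those of keyboard, x pointing from the free edge to the hinge and z out of the outer face
- laptop_lid (a joint): lid angle in rad: 0 shut, 1.57 upright; starts at 0.82 to 0.95, so that the lid leans towards the robot over the keyboard
- log_book: black notebook, closed and lying flat on the bench to the left of the laptop, loose, 0.26 kg, 210 long (its x) x 153 wide (its y); the cover's upper face is 12 mm above the origin, which lies under the book's centre (the wire binding makes the outline 16 mm high along one edge)
- cover_centre (a point): centre of the notebook's cover, on its upper face; axes as those of log_book
- pliers: pliers with red handles, 42 x 140 x 11 mm, lying near the bench's front edge before the carton; origin at the centre of the underside. To be left alone
- nut_bin: small blue open parts bin, 95 x 68 x 38 mm, to the left of the carton; origin at the centre of its underside. To be left alone

How it is judged:
By the outcome, as a careful person would: the job done as asked, in the order asked, and still so for the second after the job is handed in, with the robot touching nothing.
It also fails if it takes over 59 s, if anything falls off the work surface, if the arm or the gripper's body presses on something with over 40 N, if the wrist force passes 120 N, or if a joint passes its speed limit or range.

### The arm

A 7-joint arm with a two-finger parallel gripper is mounted at the origin on a cart in front of the work surface, level with it; the furniture and walls round the work are solid. World frame = base frame: x ahead of the robot, y to its left, z up, the work surface at z = 0. Lengths are in m, angles in rad, forces in N, time in s.
With the tool pointing down it reaches from about 0.4 to 0.85 m from the base axis. Payload 4.4 kg.
Tool frame: the origin (TCP) lies midway between the tips of the shut fingers; the grasp point (between the pads) lies 19 mm behind it; z points along the fingers, y is the line along which they close (so a half turn about z gives the same grasp; the last joint's range is limited). The gripper opens to 94 mm and grips with 3 to 60 N. Pads are 16 mm wide; open, the fingers measure 119 mm over their backs; the gripper's body (75 mm by 177 mm) begins 78 mm behind the grasp point.
Start: joints at [-1.176, 0.628, 0.038, 1.517, -0.027, 0.996, -0.02], TCP at [0.289, 0.582, 0.205] pointing down, gripper open.
Joint ranges: [-3.06, 3.06], [-0.37, 2.12], [-1.25, 1.32], [0.18, 2.47], [-1.1, 4.24], [0.23, 1.98], [-2.94, 2.94]. Speed limits (rad/s): [2.57, 2.57, 3.14, 3.14, 3.14, 3.14, 3.14].

### API

Orientations are given as a unit quaternion [x, y, z, w].
In Python, from station import arm, imaging gives the robot as it stands. The module is installed in compiled form; this text tells all that it offers.
- The arm moves only by the tool jog_arm, never from a script. Its arguments are lists of equal length, an entry for each row: "translation": the shift along the tool's x, y, z scaled (see below), a list of three; "twist": the turn about the tool's z scaled (see below); "hand": the opening, from -1 (shut) to 1 (fully open). In form: {"translation": [[dx, dy, dz], ...], "twist": [twist, ...], "hand": [hand, ...]}. A call has 1 to 12 rows; each row shifts and turns the commanded pose from where the row before left it, along the tool's axes as they then stand; what a row does not reach is not made up. The controller multiplies each number of a shift by 0.03 m and each number of a turn by 0.1 rad. A row lasts 1/8 s, in which the tool goes at most 62.5 mm and 10.7 degrees, less where a joint would pass 70% of its speed; a pose out of reach is approached as far as the arm can. A call with a number of a shift or a turn outside -1 to 1 is refused whole. A call with a gripper value outside its range is refused whole. The fingers move at their own pace and stop on an object; "squeeze" is the grip in N (left out, the last holds). Time passes only in rows, so rows that do not move let the fingers close. It gives the time, the measured TCP pose, the force, the opening and the grip force at its end, in the units of the state.
- arm.state(): the state, without advancing time (a new reading comes with each control period).
- imaging.snapshot(name): name is "side" or "top" or "wrist"; returns a dict with "pixels" (480x640x3 uint8, blue, green, red), "fov_y" (degrees; the focal length in pixels is half the picture's height over the tangent of half this angle, whatever the lens; pixels are square), "cx", "cy" (the principal point, pixels), "world_to_cam" (4x4, takes a point from world to camera coordinates); the wrist camera has in their place "T_tool_cam" (4x4, takes a point from camera to tool coordinates, whose origin is the TCP and whose axes are the flange's). Camera axes: x right, y down, z forward; pixel columns grow to the right and rows downward; lengths in m; the calibration is good to about 2 mm. The wrist camera is an equidistant fisheye: a pixel r from the principal point sees the ray r / f radians off the axis. A picture is of the moment at which its call begins: read the wrist's pose just before it. There is no depth.
- arm.job_done(): hands the job in; it is judged then, once.
The state is a dict: "clock": time; "joint_positions": joint angles; "qd": joint speeds; "joint_efforts": joint torques, N m; "position": TCP position; "ee_rot": TCP orientation; "wrist_force": force on the tool from outside, world axes, zero at the start; "torque": the same for the moment, N m; "opening": finger opening in m; "grip_force": force on a finger pad.
Only numpy, scipy, OpenCV 4.12 (cv2) and the standard library are available. Lean on these libraries where they do the work, as an engineer would, in place of code of your own. Each camera call takes 0.05 s, during which the arm holds its last target. There are 200 camera calls.

## Working session

There is one attempt and no reset: what is moved stays moved. The work goes in short steps, Python scripts to look and compute and a tool call to move; the robot and the scene stay as the last step left them, time stands still between calls to the robot, and variables do not carry over. Pictures are saved under pics/ and viewed, at most 10 in all, crops included, and the job is handed in when it is done.

Besides the shell and the picture viewer there is one more tool, called after "Request:" as name(argument=value, ...) on one line, values as JSON. jog_arm: Moves the arm, as the interface text tells. Its arguments: {"type":"object","properties":{"translation":{"type":"array","items":{"type":"array","items":{"type":"number","minimum":-1,"maximum":1}}},"twist":{"type":"array","items":{"type":"number","minimum":-1,"maximum":1}},"hand":{"type":"array","items":{"type":"number"}},"squeeze":{"type":"number"}},"required":["translation","twist","hand"]}

```bash
mkdir -p pics; python3 - <<'E'
from station import arm, imaging
import cv2,numpy as np,pickle
s=arm.state();print(s)
for n in ["side","top","wrist"]:
    d=imaging.snapshot(n);cv2.imwrite(f"pics/{n}0.png",d["pixels"])
    pickle.dump(d,open(f"{n}0.pkl","wb"))
    print(n,{k:(np.round(v,3).tolist()) for k,v in d.items() if k!="pixels"})
E
```

```text
{'clock': 0.0, 'joint_positions': array([-1.17581367,  0.62931766,  0.03847985,  1.51834063, -0.02696081,
        0.99630123, -0.01997572]), 'qd': array([-1.05197960e-03,  9.94082822e-05,  6.65656048e-04,  8.31651670e-04,
        1.14411847e-03,  4.09372888e-04, -1.53197244e-04]), 'joint_efforts': array([ 3.55705952e-04, -5.49724174e+01,  1.14342213e+00, -1.86630803e+01,
       -5.21443121e-02,  2.38360860e-02,  1.71754214e-04]), 'position': array([0.28873604, 0.5816187 , 0.20458204]), 'ee_rot': array([ 2.28350848e-01,  9.73578469e-01, -9.07773906e-04, -1.73138975e-04]), 'wrist_force': array([0.20465218, 0.6040562 , 0.21984534]), 'torque': array([-0.01316063,  0.00067623, -0.04832763]), 'grip_force': 0.0, 'opening': 0.09383919719417251}
side {'fov_y': 48.102, 'cx': 315.076, 'cy': 233.588, 'world_to_cam': [[-0.998, -0.055, -0.003, 0.56], [-0.024, 0.487, -0.873, 0.094], [0.05, -0.872, -0.487, 1.206], [0.0, 0.0, 0.0, 1.0]]}
top {'fov_y': 56.018, 'cx': 323.075, 'cy': 236.664, 'world_to_cam': [[0.004, -1.0, 0.001, -0.027], [-0.986, -0.004, -0.166, 0.569], [0.166, -0.0, -0.986, 1.009], [0.0, 0.0, 0.0, 1.0]]}
wrist {'fov_y': 65.706, 'cx': 319.159, 'cy': 235.966, 'T_tool_cam': [[0.001, -0.973, -0.23, 0.066], [1.0, 0.001, 0.001, 0.001], [-0.0, -0.23, 0.973, -0.179], [0.0, 0.0, 0.0, 1.0]]}
```

View pics/side0.png

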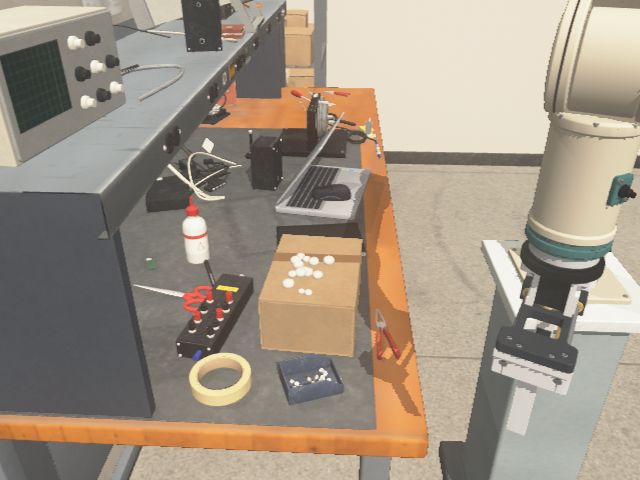

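View pics/top0.png

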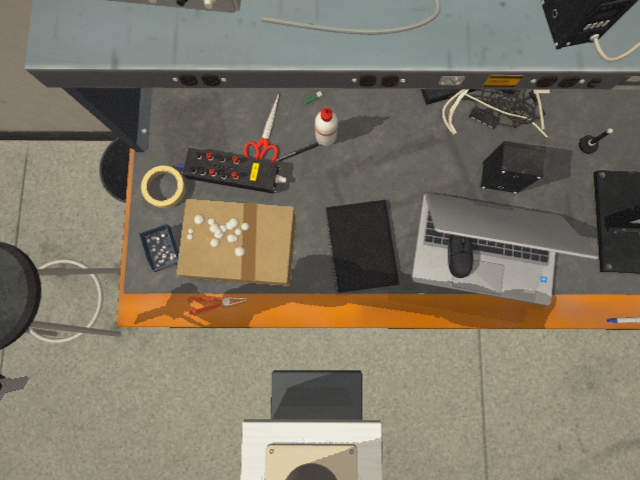

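The side view shows the arm clear and the laptop at about (325,190). In the top view the laptop spans about (415–560, 195–300), the mouse is at (460,256), the notebook at (362,245), and the laptop's yaw is about -9°. I'll move above the laptop for a close wrist view.

Request:
jog_arm(translation=[[0,0,-1],[0,0,-1],[0,0,-1],[0,0,-1],[-1,-1,0],[-1,-1,0],[-1,-1,0],[-1,-1,0],[-1,-1,0],[-1,-1,0],[-1,-1,0],[-1,-1,0]], twist=[-0.8,-0.8,-0.8,-0.7,0,0,0,0,0,0,0,0], hand=[1,1,1,1,1,1,1,1,1,1,1,1])

```text
clock: 1.65
position: [0.4908, 0.3076, 0.3253]
ee_rot: [0.075, 0.997, -0.0, -0.0]
wrist_force: [0.7, 0.7, 0.9]
opening: 0.094
grip_force: 0.0
```

Request:
jog_arm(translation=[[-0.5,-1,0],[0,-1,0],[0,-1,0],[0,-1,0],[0,-1,0],[0,-1,0],[0,-1,0],[0,-1,0],[0,-1,0],[0,-1,0],[0,-1,0],[0,-1,0]], twist=[0,0,0,0,0,0,0,0,0,0,0,0], hand=[1,1,1,1,1,1,1,1,1,1,1,1])

```text
clock: 3.15
position: [0.4506, -0.0502, 0.3254]
ee_rot: [0.075, 0.997, 0.0, -0.0]
wrist_force: [0.9, -0.3, -1.0]
opening: 0.094
grip_force: 0.0
```

Request:
jog_arm(translation=[[0,-1,0],[0,-1,0],[0,-1,0],[0,-1,0],[0,-1,0],[0,-1,0],[0,0,0],[0,0,0]], twist=[0,0,0,0,0,0,0,0], hand=[1,1,1,1,1,1,1,1])

```text
clock: 4.15
position: [0.424, -0.2262, 0.3252]
ee_rot: [0.075, 0.997, 0.001, -0.0]
wrist_force: [-0.7, 0.0, 0.3]
opening: 0.0934
grip_force: 0.0
```

```bash
cat >cam.py <<'E'
import numpy as np,pickle,cv2
from scipy.spatial.transform import Rotation as R
def grab(n,tag):
    from station import arm,imaging
    s=arm.state();d=imaging.snapshot(n);d['p']=s['position'];d['q']=s['ee_rot']
    pickle.dump(d,open(f"{tag}.pkl","wb"));cv2.imwrite(f"pics/{tag}.png",d["pixels"]);return s
def ray(tag,u,v):
    d=pickle.load(open(f"{tag}.pkl","rb"));f=240/np.tan(np.radians(d["fov_y"]/2))
    a=(u-d["cx"])/f;b=(v-d["cy"])/f
    if "T_tool_cam" in d:
        r=np.hypot(a,b)+1e-12;c=np.array([a/r*np.sin(r),b/r*np.sin(r),np.cos(r)])
        T=np.array(d["T_tool_cam"]);Q=R.from_quat(d["q"]).as_matrix()
        return Q@T[:3,3]+d["p"],Q@T[:3,:3]@c
    W=np.array(d["world_to_cam"]);return -W[:3,:3].T@W[:3,3],W[:3,:3].T@np.array([a,b,1])
def at(tag,u,v,z):
    o,r=ray(tag,u,v);return o+r*(z-o[2])/r[2]
def proj(tag,X):
    d=pickle.load(open(f"{tag}.pkl","rb"));f=240/np.tan(np.radians(d["fov_y"]/2));X=np.atleast_2d(X)
    if "T_tool_cam" in d:
        T=np.array(d["T_tool_cam"]);Q=R.from_quat(d["q"]).as_matrix()
        c=((X-d["p"])@Q-T[:3,3])@T[:3,:3];h=np.hypot(c[:,0],c[:,1]);th=np.arctan2(h,c[:,2])
        return c[:,:2]/h[:,None]*th[:,None]*f+[d["cx"],d["cy"]]
    W=np.array(d["world_to_cam"]);c=X@W[:3,:3].T+W[:3,3];return c[:,:2]/c[:,2:]*f+[d["cx"],d["cy"]]
E
python3 - <<'E'
from cam import *
s=grab("wrist","w1");print(s["clock"],s["position"],R.from_quat(s["ee_rot"]).as_matrix().round(3))
E
```

```text
4.15 [ 0.42400724 -0.2261625   0.32521025] [[-0.989  0.15  -0.   ]
 [ 0.15   0.989  0.001]
 [ 0.001  0.001 -1.   ]]
```

View pics/w1.png

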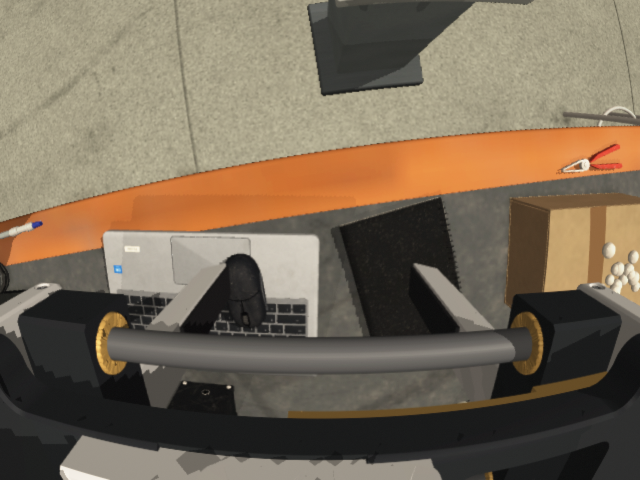

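The wrist view shows the laptop's front corners at (103,231) and (319,235), the mouse's front end at (241,254) with width from 227 to 265, and the notebook's near corners at (341,228) and (441,199). Next I'll crop the top view for the notebook and lid edges.

```bash
python3 - <<'E'
from cam import *
im=cv2.imread("pics/top0.png")[185:310,320:606];im=cv2.convertScaleAbs(im,alpha=1.6,beta=15)
cv2.imwrite("pics/tcrop.png",cv2.resize(im,None,fx=2.75,fy=2.75,interpolation=cv2.INTER_CUBIC))
im=cv2.imread("pics/w1.png")[190:350,90:480];im=cv2.convertScaleAbs(im,alpha=1.8,beta=25)
cv2.imwrite("pics/wcrop.png",cv2.resize(im,None,fx=2,fy=2,interpolation=cv2.INTER_CUBIC))
E
```

```text
(no output)
```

View pics/tcrop.png

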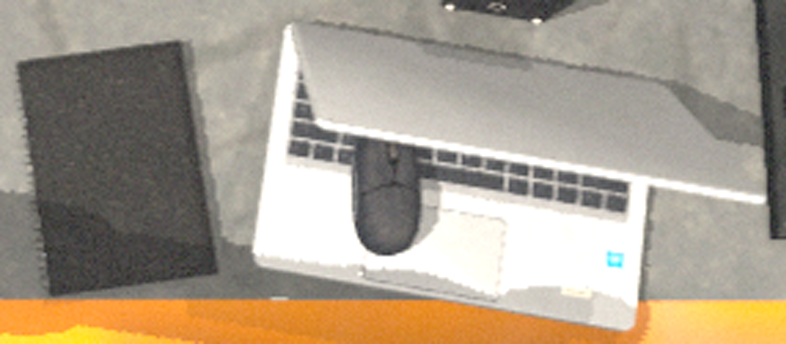

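View pics/wcrop.png

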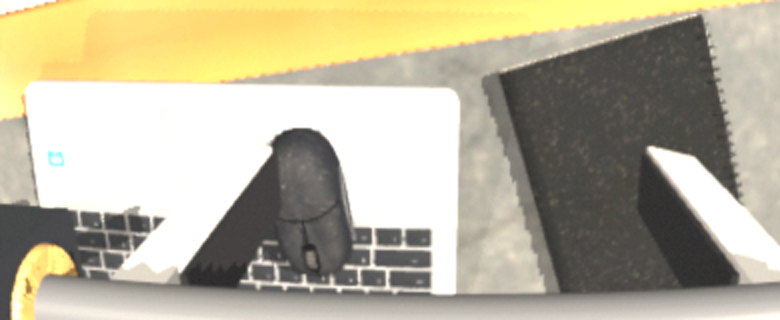

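```bash
cat >fit.py <<'E'
from cam import *
from scipy.optimize import least_squares
T=lambda u,v:(320+u/2.75,185+v/2.75)
Wc=lambda u,v:(90+u/2,190+v/2)
def place(x,y,yaw,P):
    c,s=np.cos(yaw),np.sin(yaw);P=np.atleast_2d(P)
    return np.c_[x+c*P[:,0]-s*P[:,1],y+s*P[:,0]+c*P[:,1],P[:,2]]
def lid(hx,th,yy): # outer free edge in laptop frame, z world
    r=.218;return [hx-r*np.cos(th)+.004*np.sin(th)*1, yy, .020+r*np.sin(th)+.004*np.cos(th)]
def res(p):
    x,y,w,th,hx=p
    FL,FR=[-.111,.165,.017],[-.111,-.165,.017]
    a=proj("top0",place(x,y,w,[FL,FR,lid(hx,th,.165),lid(hx,th,-.165)]))-[T(256,264),T(632,330),T(316,123),T(767,202)]
    b=proj("w1",place(x,y,w,[FL,FR]))-[Wc(461,88),Wc(25,82)]
    return np.r_[a.ravel(),b.ravel(),(hx-.107)*1000]
r=least_squares(res,[.55,-.4,-.15,.88,.107]);print("laptop",r.x.round(4),r.fun.round(1))
def nb(p):
    c=[[-.105,.0765,.012],[-.105,-.0765,.012],[.105,-.0765,.012],[.105,.0765,.012]]
    a=proj("top0",place(*p,c))-[T(50,295),T(217,271),T(183,40),T(18,62)]
    b=proj("w1",place(*p,c[:2]))-[Wc(702,15),Wc(500,75)]
    return np.r_[a.ravel(),b.ravel()]
n=least_squares(nb,[.55,-.1,.1]);print("book",n.x.round(4),n.fun.round(1))
L=r.x
def toL(P):
    d=np.array(P)[:2]-L[:2];c,s=np.cos(L[2]),np.sin(L[2]);return np.array([c*d[0]+s*d[1],-s*d[0]+c*d[1]]).round(4)
if __name__=="__main__":
    for h in (.03,.045):
        print("top mouse L,R sides,front (lap frame) z",h,toL(at("top0",*T(353,210),h)),toL(at("top0",*T(419,210),h)),toL(at("top0",*T(387,255),h)))
        print("wrist tip, right side, seam ends, wheel",[toL(at("w1",*Wc(u,v),h)).tolist() for u,v in((298,128),(345,180),(353,250),(275,220),(351,217),(311,270))])
E
sed -i 's/^    d=pickle.load(open(f"{tag}.pkl","rb"));f/    d=pickle.load(open(f"{tag}.pkl","rb")); f/' cam.py; python3 fit.py
```

```text
laptop [ 0.5521 -0.4139 -0.1695  0.9242  0.1068] [-2.5 -0.9 -0.2 -0.6 -0.9  0.  -0.6 -0.6 -1.9  0.  -1.1 -1.  -0.2]
book [ 0.5582 -0.1176  0.1313] [-2.3 -1.2  0.7 -0.7 -0.2 -1.7 -1.9 -2.   1.3 -1.2 -3.6 -1.6]
top mouse L,R sides,front (lap frame) z 0.03 [-0.0533  0.0857] [-0.0435  0.03  ] [-0.0865  0.0523]
wrist tip, right side, seam ends, wheel [[-0.0843, 0.0582], [-0.048, 0.0896], [0.0048, 0.0937], [-0.016, 0.0383], [-0.0207, 0.0931], [0.0223, 0.0625]]
top mouse L,R sides,front (lap frame) z 0.045 [-0.0557  0.0896] [-0.046   0.0346] [-0.0885  0.0566]
wrist tip, right side, seam ends, wheel [[-0.0887, 0.0615], [-0.0536, 0.092], [-0.0024, 0.0959], [-0.0225, 0.0423], [-0.0271, 0.0953], [0.0146, 0.0657]]
```

```bash
cat >plan.py <<'E'
from fit import *
def go(p,s,yaw):
    """yaw = world heading of -tool x; returns units for twist then shift"""
    M=R.from_quat(s["ee_rot"]).as_matrix();cur=np.arctan2(-M[1,0],-M[0,0])
    tw=-(yaw-cur)
    Mn=np.array([[-np.cos(yaw),-np.sin(yaw),0],[-np.sin(yaw),np.cos(yaw),0],[0,0,-1]]).T.T
    X=np.array([-np.cos(yaw),-np.sin(yaw),0]);Z=np.array([0,0,-1.]);Y=np.cross(Z,X)
    d=np.array(p)-s["position"];print("twist",(tw/.1).round(2),"shift",(np.array([X@d,Y@d,Z@d])/.03).round(2),"cur yaw",cur.round(3))
def world(x,y,z): return place(*L[:3],[[x,y,z]])[0]
E
python3 - <<'E'
from plan import *
from station import arm
a=at("top0",*T(386,160),.05);b=at("top0",*T(387,240),.05);d=a-b;print("mouse yaw",np.arctan2(d[1],d[0]), "at",toL(a),toL(b))
q=world(-.073,.058,.021);print(q)
go(q,arm.state(),-.09)
E
```

```text
laptop [ 0.5521 -0.4139 -0.1695  0.9242  0.1068] [-2.5 -0.9 -0.2 -0.6 -0.9  0.  -0.6 -0.6 -1.9  0.  -1.1 -1.  -0.2]
book [ 0.5582 -0.1176  0.1313] [-2.3 -1.2  0.7 -0.7 -0.2 -1.7 -1.9 -2.   1.3 -1.2 -3.6 -1.6]
mouse yaw -0.03414972828163196 at [-0.0093  0.0687] [-0.0766  0.0596]
[ 0.48990168 -0.34442211  0.021     ]
twist -0.59 shift [-2.54 -3.74 10.14] cur yaw -0.149
```

Request:
jog_arm(translation=[[-0.8,-1,0],[-0.8,-1,0],[-0.8,-1,0],[-0.22,-0.62,1],[0,0,1],[0,0,1],[0,0,1],[0,0,1],[0,0,1],[0,0,1],[0,0,0.5],[0,0,0]], twist=[-0.2,0,0,0,0,0,0,0,0,0,0,0], hand=[1,1,1,1,1,1,1,1,1,1,1,1])

```text
clock: 5.7
position: [0.487, -0.3444, 0.0997]
ee_rot: [0.065, 0.998, 0.001, -0.001]
wrist_force: [1.1, 0.6, 0.3]
opening: 0.0939
grip_force: 0.0
```

```bash
python3 - <<'E'
from cam import *
s=grab("wrist","w2");print(s["position"])
d=grab("top","t2")
a=cv2.imread("pics/w2.png")[120:440,120:520];b=cv2.imread("pics/t2.png")[160:320,400:600]
cv2.imwrite("pics/c2.png",np.hstack([a,cv2.resize(b,(400,320),interpolation=cv2.INTER_CUBIC)]))
E
```

```text
[ 0.48700675 -0.34441774  0.0997389 ]
```

View pics/c2.png

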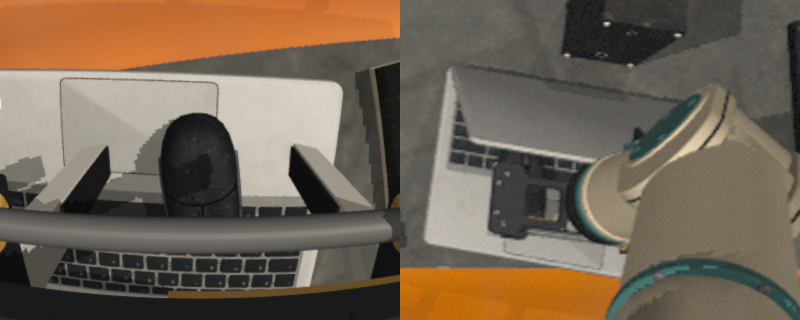

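The mouse is centred between the fingers, which are at 108 and 290 with the mouse at 162–240. In the top view the wrist link seems to overhang the lid, so I'll check its height from the side.

```bash
python3 - <<'E'
from cam import *
s=grab("side","s2");print(s["joint_positions"].round(3))
b=cv2.imread("pics/s2.png")[60:240,230:430]
cv2.imwrite("pics/c3.png",cv2.resize(b,None,fx=3,fy=3,interpolation=cv2.INTER_CUBIC))
E
```

```text
[ 0.436  0.692  0.214  1.77  -0.212  0.701  2.205]
```

View pics/c3.png

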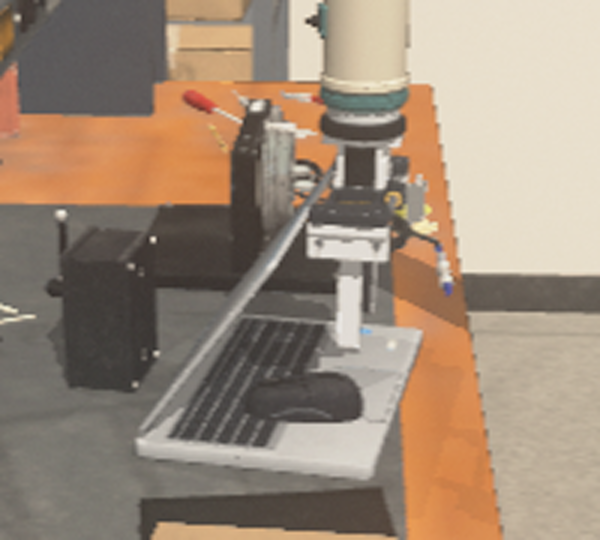

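Side view: the flange rings sit about 220 mm above the TCP, so they will clear the lid edge, which is at about 0.2 m. I'll descend and grip the front end.

Request:
jog_arm(translation=[[0,0,0.6],[0,0,0.6],[0,0,0.6],[0,0,0.6],[0,0,0.15],[0,0,0]], twist=[0,0,0,0,0,0], hand=[1,1,1,1,1,1])

```text
clock: 6.6
position: [0.4868, -0.3455, 0.0235]
ee_rot: [0.065, 0.998, 0.0, -0.0]
wrist_force: [1.3, 0.2, 0.0]
opening: 0.0938
grip_force: 0.0
```

Request:
jog_arm(translation=[[0,0,0],[0,0,0],[0,0,0],[0,0,0],[0,0,0],[0,0,0]], twist=[0,0,0,0,0,0], hand=[-1,-1,-1,-1,-1,-1], squeeze=12)

```text
clock: 7.35
position: [0.487, -0.3456, 0.0239]
ee_rot: [0.065, 0.998, -0.0, 0.0]
wrist_force: [0.5, -0.6, -1.3]
opening: 0.0414
grip_force: 10.3
```

Request:
jog_arm(translation=[[0.2,0,0],[0.2,0,0],[0.3,0,0],[0.3,0,0],[0.3,0,0],[0.3,0,0],[0,0,0]], twist=[0,0,0,0,0,0,0], hand=[-1,-1,-1,-1,-1,-1,-1])

```text
clock: 8.22
position: [0.438, -0.3391, 0.024]
ee_rot: [0.066, 0.998, 0.0, -0.001]
wrist_force: [-0.0, -0.5, 1.4]
opening: 0.0411
grip_force: 10.7
```

```bash
python3 - <<'E'
from cam import *
s=grab("wrist","w3");print(s["position"])
a=cv2.imread("pics/w3.png")[60:420,80:560]
cv2.imwrite("pics/c4.png",cv2.convertScaleAbs(a,alpha=1.8,beta=25))
E
```

```text
[ 0.43797901 -0.3391471   0.02397803]
```

View pics/c4.png

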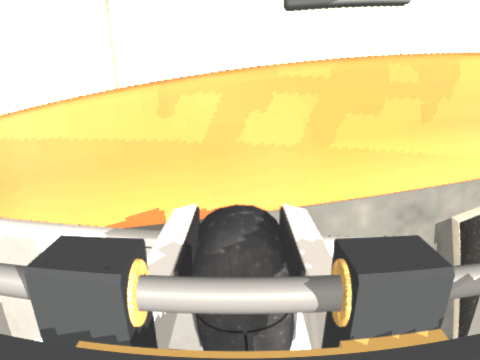

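The mouse came along in the grip. Its tip is at pixel (323,266) and the seam is centred near (323,388). I'll work out the regrip distance at its middle.

```bash
python3 - <<'E'
from plan import *
s=pickle.load(open("w3.pkl","rb"));M=R.from_quat(s["q"]).as_matrix()
for u,v,z in((323,266,.03),(323,266,.04),(325,388,.05)):
    P=at("w3",u,v,z);print((M.T@(P-s["p"])*1000).round(1),toL(P))
E
```

```text
laptop [ 0.5521 -0.4139 -0.1695  0.9242  0.1068] [-2.5 -0.9 -0.2 -0.6 -0.9  0.  -0.6 -0.6 -1.9  0.  -1.1 -1.  -0.2]
book [ 0.5582 -0.1176  0.1313] [-2.3 -1.2  0.7 -0.7 -0.2 -1.7 -1.9 -2.   1.3 -1.2 -3.6 -1.6]
[ 9.5  2.9 -6. ] [-0.1347  0.057 ]
[ 12.8   2.8 -16. ] [-0.1379  0.0567]
[-48.7   4.  -26.1] [-0.0766  0.0603]
```

Request:
jog_arm(translation=[[0,0,0],[0,0,0],[0,0,0],[-0.3,0.02,0],[-0.4,0.02,0],[-0.4,0.02,0.05],[-0.4,0.02,0.05],[0,0,0]], twist=[0,0,0,0,0,0,0,0], hand=[1,1,1,1,1,1,1,1])

```text
clock: 9.28
position: [0.4857, -0.3425, 0.0207]
ee_rot: [0.065, 0.998, -0.0, 0.0]
wrist_force: [-0.3, 0.4, 0.4]
opening: 0.0941
grip_force: 0.0
```

Request:
jog_arm(translation=[[0,0,0],[0,0,0],[0,0,0],[0,0,0],[0,0,0],[0,0,0]], twist=[0,0,0,0,0,0], hand=[-1,-1,-1,-1,-1,-1], squeeze=15)

```text
clock: 10.02
position: [0.4843, -0.3428, 0.021]
ee_rot: [0.065, 0.998, 0.0, -0.0]
wrist_force: [-0.8, 0.9, 0.3]
opening: 0.0554
grip_force: 14.6
```

Request:
jog_arm(translation=[[0,0,-0.2],[0.3,0,-0.2],[0.5,0,0],[0.6,0,0],[0.6,0,-0.3],[0,0.5,-1],[0,1,-1],[0,1,-1],[0,1,-1],[0,1,-1],[0,1,-1],[0,1,-1]], twist=[0,0,0,0,0,0,-0.4,-0.4,-0.4,-0.4,-0.5,-0.5], hand=[-1,-1,-1,-1,-1,-1,-1,-1,-1,-1,-1,-1])

```text
clock: 11.52
position: [0.4305, -0.1397, 0.2526]
ee_rot: [-0.065, 0.998, 0.0, -0.0]
wrist_force: [0.3, -0.9, -0.8]
opening: 0.0556
grip_force: 14.6
```

Request:
jog_arm(translation=[[0,0,-0.6],[0,0,0],[0,0,0]], twist=[0,0,0], hand=[-1,-1,-1])

```text
clock: 11.9
position: [0.4308, -0.1409, 0.2691]
ee_rot: [-0.064, 0.998, 0.0, -0.001]
wrist_force: [-0.7, -0.4, -2.0]
opening: 0.0557
grip_force: 14.6
```

```bash
python3 - <<'E'
from cam import *
s=grab("wrist","w4");print(s["position"])
a=cv2.imread("pics/w4.png")[130:430,120:520]
cv2.imwrite("pics/c5.png",cv2.resize(cv2.convertScaleAbs(a,alpha=1.8,beta=25),None,fx=2,fy=2,interpolation=cv2.INTER_CUBIC))
E
```

```text
[ 0.43083068 -0.14089696  0.2691029 ]
```

View pics/c5.png

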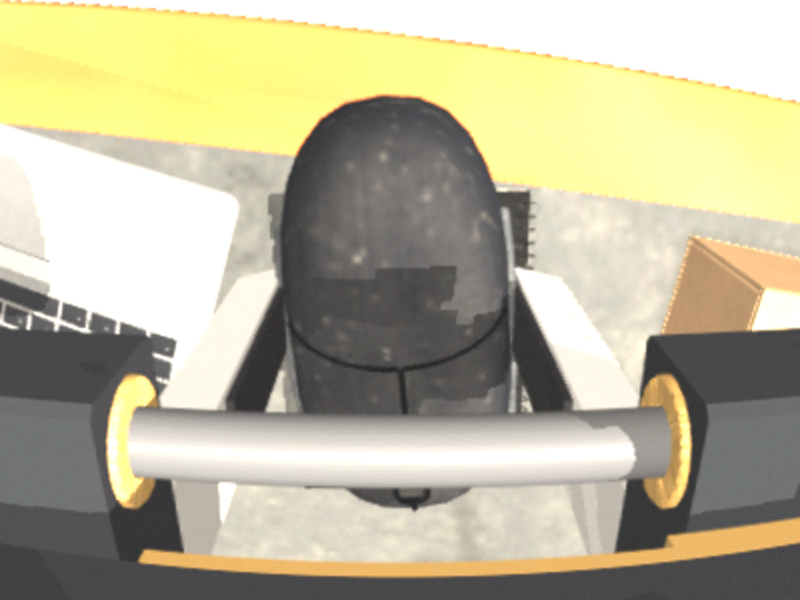

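The held mouse's tip is at (392,96), its seam centre at (402,370) and its front at (412,495), all nearly straight. The book's ringed near corner is at (534,192) and its right edge is near x=270.

```bash
python3 - <<'E'
from plan import *
C=lambda u,v:(120+u/2,130+v/2)
s=pickle.load(open("w4.pkl","rb"));M=R.from_quat(s["q"]).as_matrix();z0=s["p"][2]
for u,v,h in((392,96,.01),(392,96,.016),(402,370,.033),(405,510,.01),(405,510,.02),(282,240,.012),(512,240,.012)):
    P=at("w4",*C(u,v),z0-.004+h);print((M.T@(P-s["p"])*1000).round(1))
x,y,w=n.x
for u,v in((534,192),(270,195),(272,235)):
    P=at("w4",*C(u,v),.012);c,sn=np.cos(w),np.sin(w);d=P[:2]-[x,y];print("book frame",(c*d[0]+sn*d[1]).round(4),(-sn*d[0]+c*d[1]).round(4))
for off in (.048,): pass
E
```

```text
laptop [ 0.5521 -0.4139 -0.1695  0.9242  0.1068] [-2.5 -0.9 -0.2 -0.6 -0.9  0.  -0.6 -0.6 -1.9  0.  -1.1 -1.  -0.2]
book [ 0.5582 -0.1176  0.1313] [-2.3 -1.2  0.7 -0.7 -0.2 -1.7 -1.9 -2.   1.3 -1.2 -3.6 -1.6]
[52.1 -0.7 -5.9]
[ 52.6  -0.7 -11.9]
[ -6.2   1.6 -29. ]
[-61.7   2.8  -6.1]
[-54.3   2.6 -16.1]
[ 17.9 -27.2  -8. ]
[18.  28.2 -8. ]
book frame -0.104 0.0767
book frame -0.1025 -0.0832
book frame -0.0774 -0.0831
```

```bash
python3 - <<'E'
from plan import *
from station import arm
yaw=n.x[2]-.015;X=np.array([-np.cos(yaw),-np.sin(yaw)]);Y=np.array([-np.sin(yaw),np.cos(yaw)])
p=n.x[:2]+.003*X-.001*Y;print(p)
go([*p,.0175],arm.state(),yaw)
E
```

```text
laptop [ 0.5521 -0.4139 -0.1695  0.9242  0.1068] [-2.5 -0.9 -0.2 -0.6 -0.9  0.  -0.6 -0.6 -1.9  0.  -1.1 -1.  -0.2]
book [ 0.5582 -0.1176  0.1313] [-2.3 -1.2  0.7 -0.7 -0.2 -1.7 -1.9 -2.   1.3 -1.2 -3.6 -1.6]
[ 0.55531126 -0.11897862]
twist 0.12 shift [-4.2   0.24  8.38] cur yaw 0.128
```

Request:
jog_arm(translation=[[-0.8,0.24,0],[-0.8,0,0.6],[-0.9,0,1],[-0.9,0,1],[-0.8,0,1],[0,0,1],[0,0,1],[0,0,1],[0,0,0.5],[0,0,0],[0,0,0]], twist=[0.12,0,0,0,0,0,0,0,0,0,0], hand=[-1,-1,-1,-1,-1,-1,-1,-1,-1,-1,-1])

```text
clock: 13.32
position: [0.5568, -0.1188, 0.0577]
ee_rot: [-0.058, 0.998, -0.0, 0.001]
wrist_force: [0.4, 0.1, -1.6]
opening: 0.0554
grip_force: 14.6
```

```bash
python3 - <<'E'
from plan import *
from station import arm
go([.5553,-.119,.0175],arm.state(),.116)
E
```

```text
laptop [ 0.5521 -0.4139 -0.1695  0.9242  0.1068] [-2.5 -0.9 -0.2 -0.6 -0.9  0.  -0.6 -0.6 -1.9  0.  -1.1 -1.  -0.2]
book [ 0.5582 -0.1176  0.1313] [-2.3 -1.2  0.7 -0.7 -0.2 -1.7 -1.9 -2.   1.3 -1.2 -3.6 -1.6]
twist 0.01 shift [ 0.05 -0.    1.34] cur yaw 0.117
```

Request:
jog_arm(translation=[[0.05,0,0.4],[0,0,0.4],[0,0,0.3],[0,0,0.15],[0,0,0.07],[0,0,0],[0,0,0]], twist=[0,0,0,0,0,0,0], hand=[-1,-1,-1,-1,-1,-1,-1])

```text
clock: 14.2
position: [0.555, -0.1187, 0.0176]
ee_rot: [-0.059, 0.998, -0.0, 0.0]
wrist_force: [0.1, -0.0, -1.8]
opening: 0.0554
grip_force: 14.6
```

Request:
jog_arm(translation=[[0,0,0.05],[0,0,0],[0,0,0],[0,0,0],[0,0,0],[0,0,-0.3],[0,0,-0.7],[0,0,-1],[0.5,0,-1],[1,0,-1],[1,0,-1],[1,0,-1]], twist=[0,0,0,0,0,0,0,0,0,0,0,0], hand=[-1,-1,0.4,0.8,1,1,1,1,1,1,1,1])

```text
clock: 15.7
position: [0.4495, -0.131, 0.1974]
ee_rot: [-0.058, 0.998, -0.0, 0.0]
wrist_force: [0.3, 0.7, 0.9]
opening: 0.0944
grip_force: 0.0
```

Request:
jog_arm(translation=[[0.5,0,-1],[0,0,-1],[0,0,0]], twist=[0,0,0], hand=[1,1,1])

```text
clock: 16.08
position: [0.4369, -0.1331, 0.2583]
ee_rot: [-0.058, 0.998, -0.001, 0.003]
wrist_force: [0.3, 1.5, -0.1]
opening: 0.0942
grip_force: 0.0
```

```bash
python3 - <<'E'
from cam import *
s=grab("wrist","w5");print(s["position"]);grab("top","t5")
a=cv2.imread("pics/w5.png")[140:440,150:550];a=cv2.convertScaleAbs(a,alpha=2,beta=25)
b=cv2.convertScaleAbs(cv2.imread("pics/t5.png")[185:305,310:410],alpha=2,beta=25)
cv2.imwrite("pics/c6.png",np.hstack([a,cv2.resize(b,(250,300),interpolation=cv2.INTER_CUBIC)]))
E
```

```text
[ 0.43689903 -0.13314901  0.25831174]
```

View pics/c6.png

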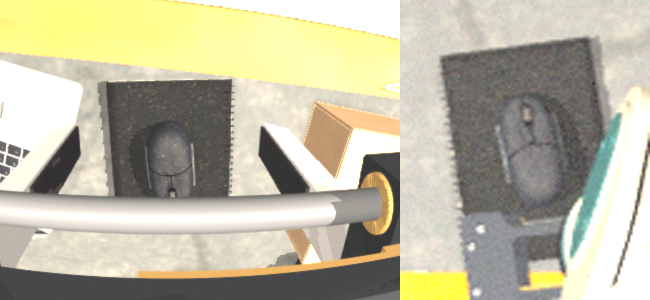

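The wrist part shows the mouse flat on the book, tip at (169,122), sides at 146 and 193, book edges at about 110 and 232, near edge at row 80. The top part shows the mouse ends at (522,95) and (535,206). I'll check these numerically.

```bash
python3 - <<'E'
from plan import *
W5=lambda u,v:(150+u,140+v)
T5=lambda u,v:(310+(u-400)/2.5,185+v/2.5)
x,y,w=n.x
def B(P): 
    c,s=np.cos(w),np.sin(w);d=P[:2]-[x,y];return np.array([c*d[0]+s*d[1],-s*d[0]+c*d[1]]).round(4)
print("wrist tip",B(at("w5",*W5(169,122),.026)),"sides",B(at("w5",*W5(146,160),.024)),B(at("w5",*W5(193,160),.024)),"seam",B(at("w5",*W5(171,187),.045)))
print("corners",B(at("w5",*W5(107,82),.012)),B(at("w5",*W5(232,79),.012)))
print("top front,rear",B(at("t5",*T5(522,95),.024)),B(at("t5",*T5(535,206),.03)))
print("top corners",B(at("t5",*T5(443,57),.012)),B(at("t5",*T5(593,38),.012)))
M=lambda p:p
from station import arm
q=world(.107-.218*np.cos(.924)+.003,0,0.197);print("lid edge mid",q);
E
```

```text
laptop [ 0.5521 -0.4139 -0.1695  0.9242  0.1068] [-2.5 -0.9 -0.2 -0.6 -0.9  0.  -0.6 -0.6 -1.9  0.  -1.1 -1.  -0.2]
book [ 0.5582 -0.1176  0.1313] [-2.3 -1.2  0.7 -0.7 -0.2 -1.7 -1.9 -2.   1.3 -1.2 -3.6 -1.6]
wrist tip [-0.0579 -0.0001] sides [-0.0092 -0.0285] [-0.0085  0.0282] seam [0.0169 0.0013]
corners [-0.1034 -0.0726] [-0.1051  0.0746]
top front,rear [0.049  0.0008] [-0.0592  0.0042]
top corners [0.0986 0.071 ] [ 0.0989 -0.0776]
lid edge mid [ 0.53100656 -0.41029801  0.197     ]
```

The mouse is centred to a few mm and straight to within about 2°. Next is the lid: closed fingers on the outer face, following its arc.

```bash
python3 - <<'E'
from plan import *
from station import arm
hx=.1068
def tip(th,rho=.2,cl=0):
    return np.array([hx-rho*np.cos(th)+(.004+cl)*np.sin(th)+.008, .020+rho*np.sin(th)+(.004+cl)*np.cos(th)])
a=tip(.924,cl=.012);print("pre",a)
go(world(a[0],0,.27),arm.state(),L[2]);print("descend",(.27-a[1])/.03)
ths=[.924]+list(np.linspace(.9,0,23));P=[a]+[tip(t) for t in ths[1:]]
d=-np.diff(np.array(P),axis=0)/.03
print([[float(u.round(2)),0,float(v.round(2))] for u,v in d]); print(P[-1], d.sum(0))
E
```

```text
laptop [ 0.5521 -0.4139 -0.1695  0.9242  0.1068] [-2.5 -0.9 -0.2 -0.6 -0.9  0.  -0.6 -0.6 -1.9  0.  -1.1 -1.  -0.2]
book [ 0.5582 -0.1176  0.1313] [-2.3 -1.2  0.7 -0.7 -0.2 -1.7 -1.9 -2.   1.3 -1.2 -3.6 -1.6]
pre [0.00704171 0.18924583]
twist 2.87 shift [-5.65 -8.59 -0.47] cur yaw 0.117
descend 2.6918055842401043
[[0.45, 0, 0.34], [0.21, 0, 0.17], [0.21, 0, 0.18], [0.2, 0, 0.19], [0.19, 0, 0.19], [0.18, 0, 0.2], [0.17, 0, 0.21], [0.17, 0, 0.22], [0.16, 0, 0.22], [0.15, 0, 0.23], [0.14, 0, 0.24], [0.13, 0, 0.24], [0.12, 0, 0.25], [0.11, 0, 0.25], [0.1, 0, 0.25], [0.09, 0, 0.26], [0.08, 0, 0.26], [0.07, 0, 0.26], [0.06, 0, 0.27], [0.04, 0, 0.27], [0.03, 0, 0.27], [0.02, 0, 0.27], [0.01, 0, 0.27]]
[-0.0852  0.024 ] [3.0747238  5.50819442]
```

Request:
jog_arm(translation=[[0,0,-0.47],[0,0,0],[0,0,0],[-0.6,-1,0],[-0.6,-1,0],[-0.6,-1,0],[-0.7,-1,0],[-0.7,-1,0],[-0.7,-1,0],[-0.7,-1,0],[-0.7,-1,0],[-0.35,-0.59,0]], twist=[0.96,0.96,0.95,0,0,0,0,0,0,0,0,0], hand=[-1,-1,-1,-1,-1,-1,-1,-1,-1,-1,-1,-1])

```text
clock: 17.68
position: [0.5587, -0.4166, 0.2672]
ee_rot: [0.085, 0.996, 0.001, -0.002]
wrist_force: [0.3, -1.0, -1.3]
opening: 0.0002
grip_force: 0.0
```

Request:
jog_arm(translation=[[0,0,0],[0,0,0]], twist=[0,0], hand=[-1,-1])

```text
clock: 17.92
position: [0.5587, -0.4139, 0.2687]
ee_rot: [0.085, 0.996, 0.001, -0.001]
wrist_force: [1.2, 0.4, 0.2]
opening: 0.0004
grip_force: 0.0
```

```bash
python3 - <<'E'
from plan import *
from station import arm
s=arm.state();print(s["clock"],s["opening"],s["wrist_force"])
go(world(.007,0,.1892),s,L[2])
E
```

```text
laptop [ 0.5521 -0.4139 -0.1695  0.9242  0.1068] [-2.5 -0.9 -0.2 -0.6 -0.9  0.  -0.6 -0.6 -1.9  0.  -1.1 -1.  -0.2]
book [ 0.5582 -0.1176  0.1313] [-2.3 -1.2  0.7 -0.7 -0.2 -1.7 -1.9 -2.   1.3 -1.2 -3.6 -1.6]
17.925 0.0004347134516404774 [1.17081268 0.39986241 0.19678567]
twist 0.0 shift [-0.02 -0.04  2.65] cur yaw -0.169
```

Request:
jog_arm(translation=[[0,0,0.6],[0,0,0.7],[0,0,0.7],[0,0,0.5],[0,0,0.15],[0,0,0],[0.15,0,0.11],[0.15,0,0.11],[0.15,0,0.12],[0,0,0]], twist=[0,0,0,0,0,0,0,0,0,0], hand=[-1,-1,-1,-1,-1,-1,-1,-1,-1,-1])

```text
clock: 19.18
position: [0.5451, -0.4131, 0.1802]
ee_rot: [0.085, 0.996, 0.0, -0.0]
wrist_force: [0.5, 0.1, 0.2]
opening: 0.0006
grip_force: 0.3
```

Request:
jog_arm(translation=[[0.21,0,0.17],[0.21,0,0.18],[0.2,0,0.19],[0.19,0,0.19],[0.18,0,0.2],[0.17,0,0.21],[0,0,0]], twist=[0,0,0,0,0,0,0], hand=[-1,-1,-1,-1,-1,-1,-1])

```text
clock: 20.05
position: [0.5101, -0.4066, 0.1452]
ee_rot: [0.085, 0.996, 0.001, -0.001]
wrist_force: [-0.1, 0.3, -0.8]
opening: 0.0007
grip_force: 0.0
```

```bash
python3 - <<'E'
from plan import *
grab("top","t6")
a=cv2.imread("pics/top0.png");b=cv2.imread("pics/t6.png")
for u in (445,452):
    print(u,"old",a[214:262:2,u].mean(1).astype(int).tolist());print(u,"new",b[214:262:2,u].mean(1).astype(int).tolist())
for th in (.924,.8,.7,.65): print(th,proj("top0",place(*L[:3],[lid(L[4],th,.165),lid(L[4],th,.13),lid(L[4],th,.10)])).round(0).tolist())
E
```

```text
laptop [ 0.5521 -0.4139 -0.1695  0.9242  0.1068] [-2.5 -0.9 -0.2 -0.6 -0.9  0.  -0.6 -0.6 -1.9  0.  -1.1 -1.  -0.2]
book [ 0.5582 -0.1176  0.1313] [-2.3 -1.2  0.7 -0.7 -0.2 -1.7 -1.9 -2.   1.3 -1.2 -3.6 -1.6]
445 old [111, 115, 116, 119, 122, 121, 125, 127, 146, 181, 58, 54, 117, 55, 53, 70, 130, 146, 170, 171, 172, 175, 173, 175]
445 new [123, 130, 130, 131, 131, 131, 133, 134, 135, 139, 138, 138, 139, 142, 140, 145, 145, 147, 146, 145, 146, 150, 156, 157]
452 old [108, 112, 111, 117, 118, 120, 119, 124, 128, 189, 96, 40, 39, 43, 45, 47, 48, 51, 48, 54, 48, 43, 46, 45]
452 new [123, 125, 129, 126, 130, 128, 131, 131, 133, 134, 136, 133, 137, 137, 139, 140, 143, 145, 141, 143, 143, 146, 149, 171]
0.924 [[434.0, 230.0], [451.0, 233.0], [466.0, 235.0]]
0.8 [[431.0, 241.0], [448.0, 244.0], [462.0, 247.0]]
0.7 [[428.0, 249.0], [445.0, 252.0], [459.0, 255.0]]
0.65 [[426.0, 253.0], [443.0, 256.0], [457.0, 259.0]]
```

The lid follows the fingers: its edge has moved from row 232 to about 260, so θ is about 0.64. I'll continue.

Request:
jog_arm(translation=[[0.17,0,0.22],[0.16,0,0.22],[0.15,0,0.23],[0.14,0,0.24],[0.13,0,0.24],[0.12,0,0.25],[0.11,0,0.25],[0.1,0,0.25],[0.09,0,0.26],[0.08,0,0.26],[0,0,0]], twist=[0,0,0,0,0,0,0,0,0,0,0], hand=[-1,-1,-1,-1,-1,-1,-1,-1,-1,-1,-1])

```text
clock: 21.48
position: [0.4734, -0.4003, 0.0725]
ee_rot: [0.085, 0.996, 0.001, -0.001]
wrist_force: [0.4, -0.1, -0.6]
opening: 0.0005
grip_force: 0.0
```

Request:
jog_arm(translation=[[0.07,0,0.26],[0.06,0,0.27],[0.04,0,0.27],[0.03,0,0.15],[0.02,0,0.15],[0.01,0,0.12],[0,0,0.1],[0,0,0]], twist=[0,0,0,0,0,0,0,0], hand=[-1,-1,-1,-1,-1,-1,-1,-1])

```text
clock: 22.48
position: [0.4674, -0.3995, 0.0336]
ee_rot: [0.085, 0.996, 0.0, -0.0]
wrist_force: [0.4, 0.2, -0.7]
opening: 0.0004
grip_force: 0.0
```

Request:
jog_arm(translation=[[0,0,0.1],[0,0,0.1],[0,0,0.05],[0,0,0.05],[0,0,0]], twist=[0,0,0,0,0], hand=[-1,-1,-1,-1,-1])

```text
clock: 23.1
position: [0.4675, -0.3997, 0.0272]
ee_rot: [0.085, 0.996, 0.0, 0.0]
wrist_force: [-3.2, 2.6, 19.3]
opening: 0.0004
grip_force: 9.3
```

Request:
jog_arm(translation=[[0,0,0.05],[0,0,0]], twist=[0,0], hand=[-1,-1])

```text
clock: 23.35
position: [0.4676, -0.3998, 0.027]
ee_rot: [0.085, 0.996, 0.0, 0.0]
wrist_force: [-4.7, 5.1, 28.1]
opening: 0.0007
grip_force: 14.4
```

Position stays at 0.027 while the force rises to 28 N, so the lid has reached its stop. Retreating.

Request:
jog_arm(translation=[[0,0,-0.2],[0,0,-0.3],[0,0,-0.8],[0,0,-1],[0,0,-1],[0,0,-1],[0,0,-1],[0.5,0,-1],[0.5,0,-1],[0,0,0],[0,0,0]], twist=[0,0,0,0,0,0,0,0,0,0,0], hand=[-1,-1,-1,-1,-1,-1,-1,-1,-1,-1,-1])

```text
clock: 24.72
position: [0.4384, -0.394, 0.2415]
ee_rot: [0.085, 0.996, 0.0, -0.0]
wrist_force: [0.8, -0.0, 0.2]
opening: 0.0007
grip_force: 0.0
```

```bash
python3 - <<'E'
from plan import *
s=grab("top","t7");grab("side","s7");print(s["clock"],s["wrist_force"].round(1))
b=cv2.imread("pics/t7.png");a=cv2.imread("pics/top0.png");sd=cv2.imread("pics/s7.png");s2=cv2.imread("pics/s2.png")
print("top col 430..",[b[200:300:4,u].mean(1).astype(int).tolist() for u in (430,445)])
for th in (0,.05,.1): # left edge of lid seen from the side: sample vertical profile around front-left corner
    X=place(*L[:3],[lid(L[4],th,.165)]);print(th,proj("side0" ,X).round(1).tolist(),proj("top0",X).round(1).tolist())
base=place(*L[:3],[[-.111,.165,0]]);u,v=proj("side0",base)[0].round().astype(int);print("base corner",u,v)
for k in (-20,-10): print(sd[v-30:v+4,u+k].mean(1).astype(int).tolist())
# unchanged areas: pliers, bin
d=cv2.absdiff(sd,cv2.imread("pics/side0.png")).mean(2);print("diff bin",d[350:400,275:345].mean().round(1),"pliers",d[305:365,370:402].mean().round(1),"box behind",d[135:190,250:285].mean().round(1))
E
```

```text
laptop [ 0.5521 -0.4139 -0.1695  0.9242  0.1068] [-2.5 -0.9 -0.2 -0.6 -0.9  0.  -0.6 -0.6 -1.9  0.  -1.1 -1.  -0.2]
book [ 0.5582 -0.1176  0.1313] [-2.3 -1.2  0.7 -0.7 -0.2 -1.7 -1.9 -2.   1.3 -1.2 -3.6 -1.6]
24.725 [ 0.8 -0.   0.2]
top col 430.. [[167, 168, 167, 166, 170, 171, 171, 176, 173, 175, 177, 174, 180, 180, 183, 179, 179, 179, 177, 182, 181, 134, 89, 89, 110], [166, 168, 168, 167, 169, 168, 172, 173, 172, 171, 169, 169, 174, 170, 172, 176, 176, 172, 171, 174, 181, 182, 83, 83, 111]]
0 [[354.2, 214.0]] [[411.1, 280.0]]
0.05 [[354.1, 210.3]] [[412.1, 279.4]]
0.1 [[353.9, 206.5]] [[413.1, 278.6]]
base corner 354 222
[202, 205, 206, 206, 204, 207, 207, 206, 209, 208, 209, 209, 212, 214, 214, 215, 214, 214, 218, 206, 165, 204, 192, 184, 175, 166, 107, 113, 116, 124, 129, 109, 80, 86]
[207, 209, 209, 208, 208, 207, 207, 208, 208, 210, 211, 211, 213, 212, 213, 211, 213, 214, 215, 219, 208, 172, 183, 190, 187, 177, 167, 114, 117, 118, 124, 81, 73, 75]
diff bin 4.6 pliers 30.4 box behind 1.8
```

```bash
python3 - <<'E'
import cv2,numpy as np
from station import arm
for f in("side0","s7"):
    a=cv2.cvtColor(cv2.imread(f"pics/{f}.png")[300:370,365:410],cv2.COLOR_BGR2HSV)
    m=((a[...,0]<6)|(a[...,0]>172))&(a[...,1]>120);y,x=np.nonzero(m);print(f,m.sum(),x.mean(),y.mean())
print(arm.job_done())
E
```

```text
side0 171 21.43859649122807 44.83040935672515
s7 176 21.704545454545453 44.61931818181818
the job is handed in; nothing more can be done
None
```

The mouse lies flat, centred and straight on the notebook cover and the lid is fully shut, with the pliers and parts bin left where they were; I handed the job in at about 25 s, with no verdict returned.

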